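Change the bottle on the magnetic stirrer

ROBOT

A 6-joint arm with a two-finger parallel gripper is mounted at the origin on the work surface. World frame = base frame: x ahead of the robot, y to its left, z up, the work surface at z = 0. Lengths are in m, angles in rad, forces in N, time in s.
With the tool pointing down it reaches from about 0.25 to 0.725 m from the base axis. Payload 4 kg.
Tool frame: the origin (TCP) lies midway between the tips of the shut fingers; the grasp point (between the pads) lies 19 mm behind it (ctrl.tcp_to_grasp is the distance from the TCP to the grasp point, in m); z points along the fingers, y is the direction in which the jaws open and shut (so a half turn about z gives the same grasp; the last joint's range is limited). The gripper opens to 85 mm and grips with 20 to 120 N. Pads are 22 mm wide; open, the fingers measure 114 mm over their backs; the gripper's body (76 mm by 85 mm) begins 54 mm behind the grasp point. The pads swing forward as they close: fully open they stand 13 mm farther back than shut.
Start: joints at [-1.189, 0.241, 0.005, 1.335, 0, 1.571], TCP at [0.186, -0.464, 0.231] pointing down, gripper open.
Joint ranges: [-2.72, 2.72], [-1.05, 1.87], [-1.09, 1.28], [-1.99, 2.15], [-1.42, 1.44], [-3.14, 3.14]. Speed limits (rad/s): [2.79, 2.79, 3.14, 3.14, 3.14, 3.14].

INTERFACE

Orientations are given as [roll, pitch, yaw] about the fixed x, y, z axes, in that order (R = Rz(yaw) Ry(pitch) Rx(roll)).
In Python, from rig import ctrl, solver, get_obs, camera, get_calibration, job_done gives the robot as it stands. Calls block until the motion is done:
- ctrl.reach(position, orientation): joint-space move of the TCP to a pose.
- ctrl.line_to(position, rotation=None, max_speed=0.15): straight line of the TCP; rotation=None keeps the orientation; max_speed is the mean speed in m/s.
- ctrl.goto_joints(angles): joint-space move.
- ctrl.set_gripper(opening, f_grip=None): finger opening in m; f_grip is the grip in N (None keeps the last); returns when the fingers have stopped.
- ctrl.wait(seconds).
- solver.inverse_kinematics(position, orientation): joint angles nearest the present ones, or None.
- get_obs(): the state.
- camera(name): name is "scene" or "top" or "wrist"; returns (picture, depth): 400x640x3 uint8, red, green, blue; 400x640 float32, m along the optical axis (not along the pixel's ray), 0 where there is no reading.
- get_calibration(name): a dict with "intrinsics" (3x3 intrinsics, pixels), "R" (3x3) and "t" (3): a world point X has camera coordinates R X + t; the wrist camera has in their place "hand_eye" (4x4, takes a point from camera to tool coordinates, whose origin is the TCP and whose axes are the flange's). Camera axes: x right, y down, z forward; pixel columns grow to the right and rows downward; lengths in m; the calibration is good to about 2 mm. A picture is of the moment at which its call begins: read the wrist's pose just before it. get_calibration takes no time and is no camera call.
A pose or a line that the arm cannot do raises ctrl.MotionError and nothing moves.
- job_done(): hands the job in, once; it reports no verdict.
The state is a dict: "clock": time; "joint_pos": joint angles; "joint_vel": joint speeds; "joint_efforts": joint torques, N m; "eef_pos": TCP position; "ee_rot": TCP orientation; "force": force on the tool from outside, world axes, zero at the start; "wrist_torque": the same for the moment, N m; "opening": finger opening in m.
Only numpy, scipy, OpenCV 4.12 (cv2) and the standard library are available. Lean on these libraries where they do the work, as an engineer would, in place of code of your own. Each camera call takes 0.05 s, during which the arm holds its last target.

TASK

Change over the bottle on the magnetic stirrer: turn the stirring dial (the right-hand one, with the green tape beside it) down to its zero stop, then lift the finished white-capped bottle off the plate and stand it in the steel tray next to the red-capped bottle. Stand the blue-capped bottle from the blue tray in the middle of the plate, let go of it, and only then turn the stirring dial up until its white pointer is on the green tape. Set the glass bottles down upright without dropping them, keep the heating dial at zero and leave the other bottles and glassware where they stand.

Things in the scene. Friction and masses are not known exactly. Their poses are not given: they have to be found in the camera images.
- stirrer: white magnetic stirrer with hot plate, fixed, 220 mm wide, 307 mm deep, origin on the bench under the plate's middle; +x to its back, +y to the left of a person facing its panel, z up. The dark panel, on the -x side, slopes 38 degrees: from 23 mm above the bench at x -190 mm to 100 mm at x -92 mm; outward normal (-0.616, 0, 0.788), up-slope (0.788, 0, 0.616) in this frame
- plate_middle (a point): middle of the top face of the square white plate (160 x 160 mm, top 116 mm above the bench; a grey circle 104 mm across is printed on it)
- stir_dial (a joint): angle of the stirring dial, rad, about the panel's normal: 0 = zero stop (a hard stop, pointer at 7 o'clock on the panel), growing clockwise as seen looking at the panel, up to 4.7. Friction 0.05 N m; it stays where it is left. It is the right-hand dial (y -52 mm on the stirrer, blue spot on its bar)
- stir_dial_grip (a point): on the stirring dial's axis, 16 mm above the panel along its normal, inside the grip bar, at (-157, -52, 69) mm on the stirrer. The dial: a black disc 60 mm in diameter, its face 6 mm above the panel, and across it a low bar to grip, 54 mm long, 14 mm thick, its top 22 mm above the panel. The bar runs along the line from the axis to point stir_dial_pointer: fingers close across that line
- stir_dial_pointer (a point): the point to which the stirring dial's white pointer line points, 40 mm from the dial's axis, on the panel; turns with the dial
- tape_mark (a point): middle of the green tape (10 mm wide, 16 mm long) stuck on the panel beside the stirring dial, 40 mm from the dial's axis; it differs from time to time. The pointer is on the tape when point stir_dial_pointer comes within 5 mm of this point.
- heat_dial (a joint): angle of the heating dial (left, y +52 mm on the stirrer, red spot), same build as the stirring dial, 104 mm from it; stands at 0 and must stay there
- bottle_done: finished bottle, white screw cap, standing on the plate. All four bottles are alike, amber glass: origin in the middle of the underside, z up, body 70 mm diameter up to 88 mm, shoulder narrowing to a neck 36 mm across from 106 to 116 mm, screw cap 46 mm diameter from 116 to 144 mm (top), 0.25 to 0.45 kg; best held by the cap from above
- bottle_next: the bottle to be stirred next: same bottle with a blue cap, standing in the blue tray
- bottle_spare: same bottle with a yellow cap, in the blue tray; not to be moved
- bottle_old: same bottle with a red cap, at one end of the steel tray; not to be moved
- tray_done: shallow steel tray for finished bottles, fixed, 250 mm long (its own x) by 150 mm wide (y), origin in the middle of its underside; floor 5 mm above the bench, walls 5 mm thick, rim 22 mm above the bench. One end is free: the red-capped bottle stands at its +x end.
- tray_next: blue tray of the same size and axes, for waiting bottles, fixed. Nearer the robot than the trays (within 0.4 m of its base) stand a yellow tube rack and a lidded tub, up to 125 mm tall; equipment up to 240 mm tall lines the back and sides of the bench
- flask: stoppered conical flask, 84 mm diameter, 154 mm tall, loose bystander, origin in the middle of its underside
- beaker: empty glass beaker, 72 mm diameter, 90 mm tall, loose bystander
- wash_bottle: white wash bottle with red cap, 72 mm diameter, 170 mm tall, loose bystander
Things that resemble listed ones, but are neither listed nor needed, are in the scene too. Leave any black look-alike of the bottle_next alone. Leave any black look-alike of the bottle_done alone.

How it is judged:
On the way, in this order (a step that is already met when the one before it is completed fails the run):
1. the stirring dial is turned down to zero while the finished bottle still stands on the plate (value of joint stir_dial below 0.1 rad and distance between bottle_done and plate_middle below 0.03 m), for 0.2 s.
2. the finished bottle stands upright and released in the steel tray, the dial still at zero (value of joint stir_dial below 0.12 rad and x of bottle_done in the frame of tray_done between -0.09 and 0.09 m and y of bottle_done in the frame of tray_done between -0.045 and 0.045 m and z of bottle_done in the frame of tray_done below 0.009 m and angle between bottle_done's own z axis and vertical below 0.08 rad and contact force between the fingers and bottle_done below 0.5 N and linear speed of bottle_done below 0.03 m/s), for 0.2 s.
3. the blue-capped bottle stands upright and released in the middle of the plate, the dial still at zero (value of joint stir_dial below 0.12 rad and distance between bottle_next and plate_middle below 0.02 m and angle between bottle_next's own z axis and vertical below 0.08 rad and contact force between the fingers and bottle_next below 0.5 N and linear speed of bottle_next below 0.03 m/s), for 0.2 s.
At the end, for the whole second after the job is handed in: The stirring dial's pointer is on the green tape (within 5 mm of its middle line) and the heating dial at zero (under 0.1 rad); the blue-capped bottle stands upright on the plate within 20 mm of its middle; the white-capped bottle stands upright and flat on the floor of the steel tray; all at rest (distance between stir_dial_pointer and tape_mark below 0.005 m and value of joint heat_dial below 0.1 rad and distance between bottle_next and plate_middle below 0.02 m and angle between each of bottle_next, bottle_done's own z axis and vertical below 0.08 rad and linear speed of each of bottle_next, bottle_done below 0.03 m/s and x of bottle_done in the frame of tray_done between -0.09 and 0.09 m and y of bottle_done in the frame of tray_done between -0.045 and 0.045 m and z of bottle_done in the frame of tray_done below 0.009 m); the robot touches nothing.
It fails at once if the heating dial is turned (value of joint heat_dial above 0.15 rad).
It fails at once if a bottle is dropped (moves faster than 0.3 m/s while not held) ((linear speed of bottle_next above 0.3 m/s and contact force between the fingers and bottle_next below 0.1 N) or (linear speed of bottle_done above 0.3 m/s and contact force between the fingers and bottle_done below 0.1 N)).
It fails at once if the red-capped or the yellow-capped bottle is shifted by more than 25 mm or tipped (distance of any of bottle_old, bottle_spare from where it was at the start of the episode above 0.025 m or angle between any of bottle_old, bottle_spare's own z axis and vertical above 0.3 rad).
It fails at once if the flask, beaker or wash bottle is shifted by more than 30 mm (distance of any of flask, beaker, wash_bottle from where it was at the start of the episode above 0.03 m).
It also fails if it takes over 72 s, if anything falls off the work surface, if the arm or the gripper's body presses on something with over 40 N, if the wrist force passes 120 N, or if a joint passes its speed limit or range.

## Working session

There is one attempt and no reset: what is moved stays moved. The work goes in short steps, each a Python script; the robot and the scene stay as the last script left them, time stands still between calls to the robot, and variables do not carry over. Pictures are saved under pics/ and viewed, and the job is handed in when it is done.

```bash
mkdir -p pics; ls
python3 - <<'E'
from rig import *
import cv2,numpy as np
o=get_obs();print(o['clock'],o['eef_pos'],o['ee_rot'],o['opening'])
for n in ['scene','top']:
    p,d=camera(n);cv2.imwrite(f'pics/{n}0.png',p[:,:,::-1]);np.savez(f'{n}0.npz',p=p,d=d);c=get_calibration(n);print(n,c)
    print((d>0).mean())
print(get_calibration('wrist'))
E
```

```text
pics
0.0 [ 0.18607979 -0.46340058  0.23042527] [-3.13951003e+00 -2.21762950e-08  3.81839704e-01] 0.08564004708869716
scene {'intrinsics': array([[400.09957581,   0.        , 321.078706  ],
       [  0.        , 400.09957581, 198.20772567],
       [  0.        ,   0.        ,   1.        ]]), 'R': array([[ 0.15651835,  0.98767443, -0.00110801],
       [ 0.59950323, -0.09589566, -0.79460676],
       [-0.78491903,  0.12370628, -0.60712344]]), 't': array([ 0.01611522, -0.21434318,  1.5465627 ])}
0.996171875
top {'intrinsics': array([[450.02671958,   0.        , 316.82556385],
       [  0.        , 450.02671958, 199.24223146],
       [  0.        ,   0.        ,   1.        ]]), 'R': array([[-0.01107338, -0.99977737,  0.01796068],
       [-0.9923275 ,  0.00877537, -0.12332532],
       [ 0.12314026, -0.01918851, -0.99220375]]), 't': array([-0.09538493,  0.50045966,  1.24697336])}
0.99619921875
{'intrinsics': array([[300.63981421,   0.        , 321.22566411],
       [  0.        , 300.63981421, 199.38651063],
       [  0.        ,   0.        ,   1.        ]]), 'hand_eye': array([[ 3.45925562e-04, -9.45909390e-01, -3.24430741e-01,
         8.26143048e-02],
       [ 9.99998302e-01, -2.60050735e-04,  1.82445537e-03,
        -5.00647231e-04],
       [-1.81013792e-03, -3.24430821e-01,  9.45907694e-01,
        -1.44033805e-01],
       [ 0.00000000e+00,  0.00000000e+00,  0.00000000e+00,
         1.00000000e+00]])}
```

View pics/scene0.png

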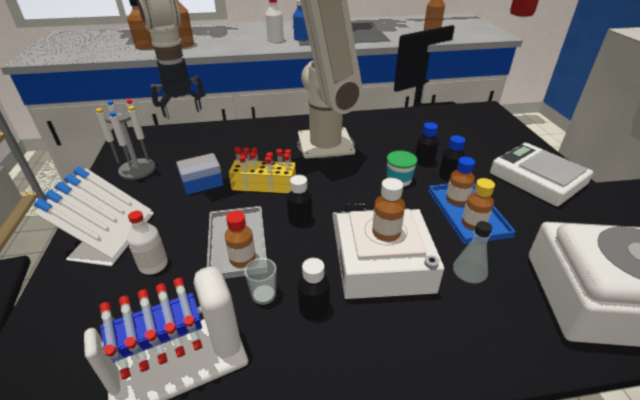

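View pics/top0.png

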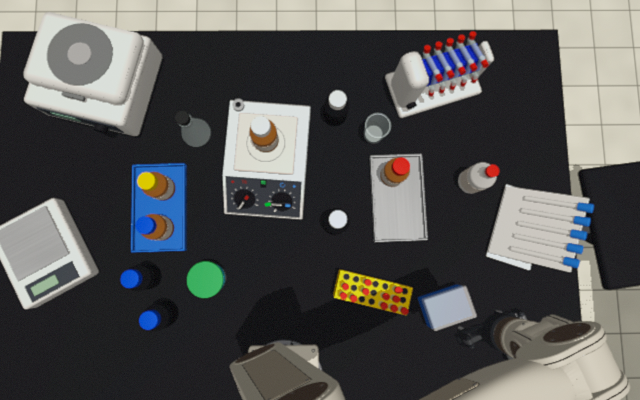

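The top view shows everything: stirrer at ~(265,160) with its panel towards the robot, blue tray (158,207), steel tray (398,197) with its free end at the bottom, and black look-alikes at (337,218), (338,100), (130,278) and (150,318). Next I'll zoom in and measure.

```bash
cat > h.py <<'E'
import numpy as np,cv2
from rig import *
def ray(n,u,v,z):
    c=get_calibration(n);K,R,t=c['intrinsics'],c['R'],c['t']
    C=-R.T@t;d=R.T@np.linalg.inv(K)@np.array([u,v,1.]);return C+d*(z-C[2])/d[2]
def rayc(C,d,p0,nrm):
    return C+d*((p0-C)@nrm)/(d@nrm)
def dep(n,u,v,D):
    c=get_calibration(n);z=D[int(v),int(u)];return c['R'].T@(np.linalg.inv(c['intrinsics'])@np.array([u,v,1.])*z-c['t'])
E
python3 - <<'E'
from h import *
f=np.load('top0.npz');p,D=f['p'],f['d'];b=p[:,:,::-1].copy()
cv2.imwrite('pics/z1.png',cv2.resize(b[90:225,215:320],None,fx=5.5,fy=4.4*5.5/4.4*0.8,interpolation=cv2.INTER_CUBIC))
hsv=cv2.cvtColor(b,cv2.COLOR_BGR2HSV)
def comps(m,name,z,amin=60):
    n,l,s,c=cv2.connectedComponentsWithStats(m.astype('uint8'))
    for i in range(1,n):
        if s[i,4]>amin:
            pts=np.argwhere(l==i)[:,::-1]
            q=np.median([dep('top',u,v,D) for u,v in pts],axis=0)
            print(name,s[i],c[i].round(1),'ray',ray('top',*c[i],z).round(4),'dep',q.round(3))
H,S,V=hsv[...,0],hsv[...,1],hsv[...,2]
comps((S>150)&(H>105)&(H<125)&(V>100),'blue',.149)
comps((S>150)&(H>22)&(H<35)&(V>120),'yellow',.149)
comps((S>150)&((H<6)|(H>174))&(V>120),'red',.149)
comps((S<40)&(V>200),'white',.26)
E
```

```text
blue [465  45  14  17  90] [471.7  53. ] ray [ 0.88   -0.5216  0.149 ] dep [ 0.873 -0.517  0.159]
blue [454  49  13  17  95] [460.4  56.4] ray [ 0.8704 -0.4903  0.149 ] dep [ 0.866 -0.486  0.159]
blue [443  52  13  18  98] [449.1  59.9] ray [ 0.8606 -0.4591  0.149 ] dep [ 0.856 -0.455  0.158]
blue [431  56  14  17  99] [437.7  63.5] ray [ 0.8506 -0.4279  0.149 ] dep [ 0.847 -0.425  0.161]
blue [423  59  10  20  79] [427.6  68. ] ray [ 0.8378 -0.3999  0.149 ] dep [ 0.833 -0.397  0.16 ]Traceback (most recent call last):
  File "<stdin>", line 13, in <module>
  File "<stdin>", line 10, in comps
  File "h.py", line 9, in dep
    c=get_calibration(n);z=D[int(v),int(u)];return c['R'].T@(np.linalg.inv(c['intrinsics'])@np.array([u,v,1.])*z-c['t'])
ValueError: time passes only in moves, steps and waits
```

View pics/z1.png

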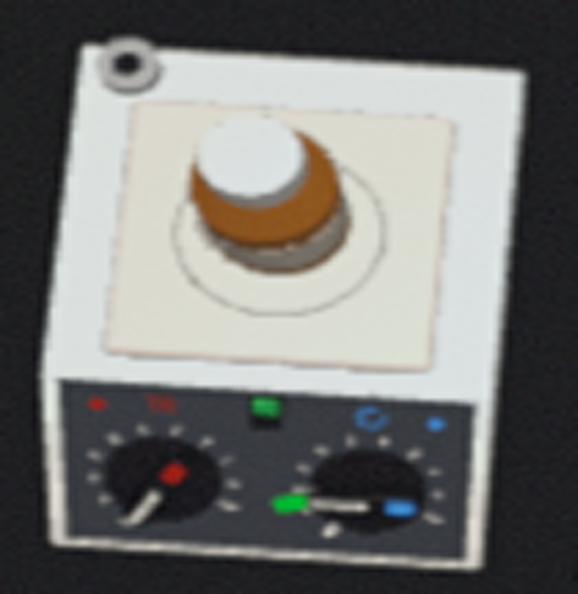

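```bash
sed -i 's/^from rig import \*/from rig import *\n_gc=get_calibration\n_cc={}\ndef get_calibration(n):\n    if n not in _cc: _cc[n]=_gc(n)\n    return _cc[n]/' h.py
cat > m.py <<'E'
from h import *
f=np.load('top0.npz');p,D=f['p'],f['d'];b=p[:,:,::-1].copy()
hsv=cv2.cvtColor(b,cv2.COLOR_BGR2HSV)
H,S,V=[hsv[...,i].astype(int) for i in range(3)]
def comps(m,name,z,amin=60,box=False):
    n,l,s,c=cv2.connectedComponentsWithStats(m.astype('uint8'))
    for i in range(1,n):
        if s[i,4]>amin and s[i,0]<480 and s[i,1]>85:
            pts=np.argwhere(l==i)[:,::-1]
            q=np.median([dep('top',u,v,D) for u,v in pts],axis=0)
            print(name,s[i],c[i].round(1),'ray',ray('top',*c[i],z).round(4),'dep',q.round(3))
            if box: 
                r=cv2.minAreaRect(pts.astype(np.float32)); print('   ',[ray('top',*x,z).round(4) for x in cv2.boxPoints(r)])
if __name__=='__main__':
    comps((S>150)&(H>105)&(H<125)&(V>100),'blue',.149)
    comps((S>150)&(H>22)&(H<35)&(V>120),'yellow',.149)
    comps((S>150)&((H<6)|(H>174))&(V>120),'red',.149)
    comps((S<40)&(V>200),'white',.26)
    comps((S>150)&(H>50)&(H<75)&(V>120),'green',.06,20)
E
python3 m.py
```

```text
blue [ 131  163   56   90 3333] [158.  209.7] ray [0.4615 0.3081 0.149 ] dep [0.475 0.343 0.005]
blue [120 269  22  20 322] [130.2 278.4] ray [0.2893 0.3719 0.149 ] dep [0.289 0.375 0.142]
blue [139 310  21  20 326] [148.7 319.7] ray [0.1875 0.3223 0.149 ] dep [0.186 0.324 0.142]
yellow [138 173  20  17 271] [147.2 181.1] ray [0.5359 0.3381 0.149 ] dep [0.537 0.339 0.147]
yellow [ 334  270   79   39 1228] [369.6 289.5] ray [ 0.2544 -0.2288  0.149 ] dep [ 0.249 -0.235  0.07 ]
red [393 157  17  18 229] [400.9 165.8] ray [ 0.5711 -0.3187  0.149 ] dep [ 0.571 -0.319  0.149]
white [329  91  17  16 200] [337.3  98.3] ray [ 0.7148 -0.1477  0.26  ] dep [ 0.757 -0.155  0.144]
white [ 223  101   86  115 5183] [266.8 142.3] ray [0.6078 0.0209 0.26  ] dep [0.641 0.03  0.111]
white [   0  199   90  109 1770] [ 47.5 256.7] ray [0.3452 0.517  0.26  ] dep [0.331 0.621 0.058]
white [329 211  17  17 223] [337.5 218.8] ray [ 0.425  -0.1433  0.26  ] dep [ 0.434 -0.15   0.144]
green [ 187  262   36   36 1040] [204.5 279.4] ray [0.2802 0.2067 0.06  ] dep [0.282 0.201 0.084]
```

Run:
```python
from m import *
c=b[120:260,110:450];cv2.imwrite('pics/z2.png',cv2.resize(c[:,0:100],None,fx=5,fy=4.2,interpolation=cv2.INTER_CUBIC))
cv2.imwrite('pics/z3.png',cv2.resize(c[:,215:340],None,fx=4,fy=4,interpolation=cv2.INTER_CUBIC))
# plate pixels: print colours
for u in range(228,312,4): print(u,b[190-30,u],hsv[160,u],end=' ')
```

```text
228 [221 223 218] [ 78   6 223] 232 [222 224 219] [ 78   6 224] 236 [207 217 219] [ 25  14 219] 240 [208 218 219] [ 27  13 219] 244 [207 218 218] [ 30  13 218] 248 [209 220 219] [ 33  13 220] 252 [209 219 219] [ 30  12 219] 256 [206 217 217] [ 30  13 217] 260 [183 191 191] [ 30  11 191] 264 [199 208 208] [ 30  11 208] 268 [198 208 207] [ 33  12 208] 272 [178 186 185] [ 34  11 186] 276 [211 220 219] [ 33  10 220] 280 [211 221 219] [ 36  12 221] 284 [211 221 219] [ 36  12 221] 288 [211 221 219] [ 36  12 221] 292 [212 222 219] [ 39  11 222] 296 [224 224 219] [ 90   6 224] 300 [224 223 218] [ 95   7 224] 304 [225 224 219] [ 95   7 225] 308 [30 25 25] [120  43  30]
```

Run:
```python
from m import *
hp=np.zeros((400,640,3))
c=get_calibration('top');uu,vv=np.meshgrid(np.arange(640),np.arange(400))
P=(np.stack([uu,vv,np.ones_like(uu)],-1)@np.linalg.inv(c['intrinsics']).T*D[...,None]-c['t'])@c['R']
Z=P[...,2]
Rr,Bb=b[...,2].astype(int),b[...,0].astype(int)
m=((Rr-Bb>5)&(V>170)&(S<40)&(abs(Z-.116)<.015)).astype('uint8');m[:95]=0;m[200:]=0
n,l,s,cc=cv2.connectedComponentsWithStats(m);i=1+np.argmax(s[1:,4]);print(s[i])
cn=cv2.findContours((l==i).astype('uint8'),cv2.RETR_EXTERNAL,cv2.CHAIN_APPROX_NONE)[0]
pts=cv2.convexHull(max(cn,key=len))[:,0].astype(float)
W=np.array([ray('top',u,v,.116) for u,v in pts])[:,:2]
r=cv2.minAreaRect(W.astype(np.float32));print('plate',r)
# whole housing top at z~.1?
print('housing heights',np.median(Z[105:120,250:290]))
for n_,mk in [('bluecap',(S>150)&(H>105)&(H<125)&(Z>.13)&(uu<190)&(vv<250)),('whitecap',(S<40)&(Z>.24)&(uu>230)&(uu<300)&(vv>100)&(vv<220))]:
    zz=.149 if n_=='bluecap' else .26
    v,u=np.where(mk); ce=cv2.minEnclosingCircle(np.stack([u,v],1).astype(np.float32)); print(n_,len(u),ce,ray('top',*ce[0],zz),ray('top',u.mean(),v.mean(),zz),np.median(P[mk],0),Z[mk].max())
# trays
mk=((S>150)&(H>100)&(H<125)&(Z<.05)&(uu>120)&(uu<200)&(vv>150)&(vv<260))
v,u=np.where(mk);W=np.array([ray('top',a,bb,.022) for a,bb in zip(u,v)])[:,:2];print('bluetray',cv2.minAreaRect(W.astype(np.float32)))
mk=((S<60)&(V>60)&(Z>-.0)&(Z<.04)&(uu>360)&(uu<440)&(vv>145)&(vv<250))
n,l,s,cc=cv2.connectedComponentsWithStats(mk.astype('uint8'));i=1+np.argmax(s[1:,4]);print(s[i])
v,u=np.where(l==i);W=np.array([ray('top',a,bb,.022) for a,bb in zip(u,v)])[:,:2];print('steel',cv2.minAreaRect(W.astype(np.float32)))
# white-capped look / tape, spot
for nm,k in [('green',(S>130)&(H>50)&(H<75)&(V>100)),('blue',(S>100)&(H>98)&(H<120)&(V>120))]:
    k=k.copy();k[:170]=0;k[220:]=0;k[:,:220]=0;k[:,310:]=0
    n,l,s,cc=cv2.connectedComponentsWithStats(k.astype('uint8'))
    for i in range(1,n): print(nm,s[i],cc[i],np.median(P[l==i],0))
```

```text
[ 234  113   64   62 2577]
plate ((0.642613410949707, 0.03767469525337219), (0.15970921516418457, 0.15941335260868073), 85.15129089355469)
housing heights 0.10074216898582364
bluecap 294 ((147.5659942626953, 210.30203247070312), 39.115379333496094) [0.46030439 0.33456838 0.149     ] [0.4240496  0.33991082 0.149     ] [0.42271771 0.34014631 0.14735471] 1.3006841650725331
whitecap 337 ((282.65911865234375, 162.295654296875), 56.65614700317383) [ 0.55941899 -0.01657357  0.26      ] [0.63965762 0.03325607 0.26      ] [0.64570388 0.03481718 0.2591069 ] 1.3006841650725331
bluetray ((0.4829772114753723, 0.3502597212791443), (0.2539605498313904, 0.1571643203496933), 1.4087655544281006)
[ 369  153   59   90 3893]
steel ((0.5053446292877197, -0.3343192934989929), (0.2540343105792999, 0.1554621011018753), 1.6741533279418945)
green [261 180   4   4  13] [262.46153846 181.84615385] [0.54001958 0.04871288 0.09421294]
green [264 202   7   5  24] [267.125      203.95833333] [0.48477269 0.03911626 0.05201477]
blue [280 183   3   4   7] [280.57142857 184.28571429] [5.35023933e-01 8.41914042e-05 8.92781530e-02]
blue [283 185   2   2   2] [283.5 185.5] [ 0.53083039 -0.00902107  0.08919096]
blue [293 185   3   3   7] [293.71428571 186.        ] [ 0.52923532 -0.03749115  0.08922866]
blue [285 204   6   3  16] [287.1875 205.    ] [ 0.4791141  -0.0177816   0.07488193]
```

View pics/z3.png

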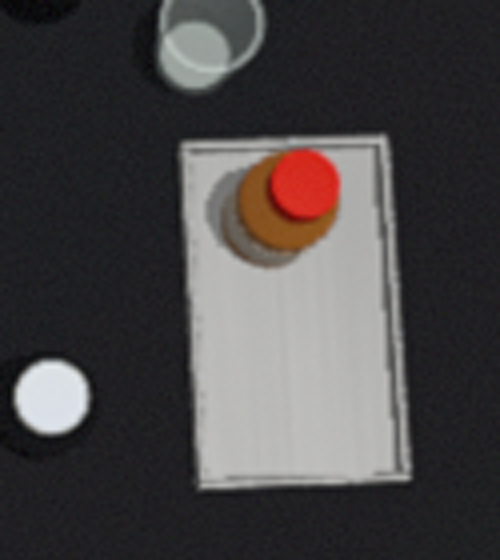

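```bash
cat >> h.py <<'E'
from scipy.spatial.transform import Rotation as Ro
PSI=np.radians(-4.85);PM=np.array([.6426,.0377,0])
RS=Ro.from_euler('z',PSI).as_matrix()
def S2W(p): return PM+RS@np.array(p,float)
NRM=RS@np.array([-.616,0,.788]);UP=RS@np.array([.788,0,.616]);RIGHT=RS@np.array([0,-1.,0])
GRIP=S2W([-.157,-.052,.069]);AX=GRIP-.016*NRM
def dialR(phi):
    """tool rotation: z into panel, tool x at clock angle phi (clockwise from up-slope, rad)"""
    x=np.cos(phi)*UP+np.sin(phi)*RIGHT; z=-NRM
    return Ro.from_matrix(np.stack([x,np.cross(z,x),z],1)).as_euler('xyz')
E
python3 - <<'E'
from h import *
print(GRIP,AX)
for deg in range(-180,180,30):
    e=dialR(np.radians(deg));print(deg,e.round(3),solver.inverse_kinematics(GRIP+.08*NRM,e),solver.inverse_kinematics(GRIP-.006*NRM,e) is not None)
E
```

```text
[ 0.48176568 -0.00083987  0.069     ] [ 0.49158639 -0.00167317  0.056392  ]
-180 [3.142 0.663 3.057] [ 0.07747902 -0.19401823 -0.98732625  0.12038463 -0.09957819  0.12815572] True
-150 [2.769 0.563 2.425] [ 0.07747902 -0.19401823 -0.98732625  0.12038463 -0.09957819  0.65166791] True
-120 [2.546 0.313 1.913] [ 0.07747902 -0.19401823 -0.98732625  0.12038463 -0.09957819  1.17526668] True
-90 [2.478 0.    1.486] [ 0.07747902 -0.19401823 -0.98732625  0.12038463 -0.09957819  1.69895204] True
-60 [ 2.546 -0.313  1.059] [ 0.07747902 -0.19401823 -0.98732625  0.12038463 -0.09957819  2.22263741] True
-30 [ 2.769 -0.563  0.548] [ 0.07747902 -0.19401823 -0.98732625  0.12038463 -0.09957819  2.74623617] True
0 [ 3.142 -0.663 -0.085] [ 0.07747902 -0.19401823 -0.98732625  0.12038463 -0.09957819 -3.01343694] True
30 [-2.769 -0.563 -0.717] [ 0.07747902 -0.19401823 -0.98732625  0.12038463 -0.09957819 -2.48992474] True
60 [-2.546 -0.313 -1.228] [ 0.07747902 -0.19401823 -0.98732625  0.12038463 -0.09957819 -1.96632598] True
90 [-2.478  0.    -1.655] [ 0.07747902 -0.19401823 -0.98732625  0.12038463 -0.09957819 -1.44264061] True
120 [-2.546  0.313 -2.082] [ 0.07747902 -0.19401823 -0.98732625  0.12038463 -0.09957819 -0.91895525] True
150 [-2.769  0.563 -2.594] [ 0.07747902 -0.19401823 -0.98732625  0.12038463 -0.09957819 -0.39535648] True
```

Run:
```python
from h import *
e=dialR(np.radians(-90))
ctrl.reach(GRIP+.16*NRM+np.array([0,0,.06]),e);print(get_obs()['clock'])
ctrl.set_gripper(.04)
ctrl.line_to(GRIP+.09*NRM,max_speed=.2)
o=get_obs();print(o['clock'],o['eef_pos'],o['ee_rot'],o['opening'],o['joint_pos'])
p,d=camera('wrist');cv2.imwrite('pics/w1.png',p[:,:,::-1]);np.savez('w1.npz',p=p,d=d,pos=o['eef_pos'],rot=o['ee_rot'])
```

```text
1.9417
3.2167 [0.42672846 0.00387734 0.14021704] [ 2.47814290e+00 -1.20558721e-06  1.48613068e+00] 0.03981390785427841 [ 0.08166206 -0.2290749  -0.98095858  0.16219398 -0.10213591  1.70230072]
```

View pics/w1.png

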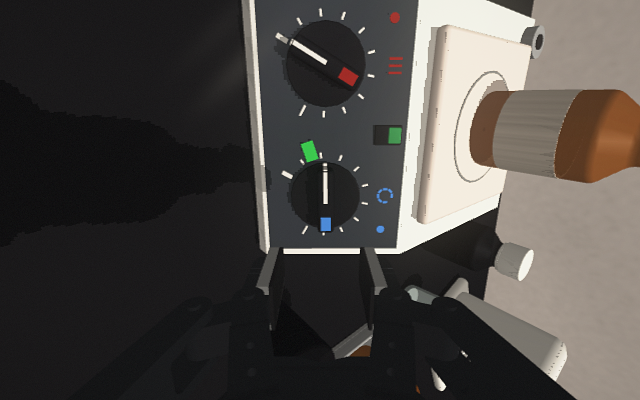

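The stirring pointer runs (325,205)→(325,165), roughly 9 o'clock. The green tape is at (309,151), between the zero tick (287,174) and the pointer. The heat dial's pointer is at its zero tick (281,37). Next I'll cast rays onto the panel.

```bash
cat >> h.py <<'E'
def wcam(pos,rot):
    c=get_calibration('wrist');T=np.array(c['hand_eye']);Rt=Ro.from_euler('xyz',rot).as_matrix()
    return pos+Rt@T[:3,3],Rt@T[:3,:3]@np.linalg.inv(c['intrinsics'])
def wpanel(u,v,pos,rot,h=0.):
    C,M=wcam(pos,rot);X=rayc(C,M@np.array([u,v,1.]),AX+h*NRM,NRM);d=X-AX
    x,y=d@RIGHT,d@UP;return x,y,np.hypot(x,y),np.degrees(np.arctan2(x,y))
def blob(p,f,box=None):
    hsv=cv2.cvtColor(p,cv2.COLOR_RGB2HSV).astype(int);m=f(hsv[...,0],hsv[...,1],hsv[...,2])
    if box: k=np.zeros_like(m);u0,v0,u1,v1=box;k[v0:v1,u0:u1]=1;m=m&k
    n,l,s,c=cv2.connectedComponentsWithStats(m.astype('uint8'));i=1+np.argmax(s[1:,4]);return c[i],s[i],l==i
E
python3 - <<'E'
from h import *
f=np.load('w1.npz');p,d,pos,rot=f['p'],f['d'],f['pos'],f['rot']
box=(270,100,365,245)
G,s,_=blob(p,lambda h,s,v:(h>50)&(h<75)&(s>130)&(v>90),box);print('tape',G,s,wpanel(*G,pos,rot))
B,s,_=blob(p,lambda h,s,v:(h>98)&(h<120)&(s>130)&(v>90),box);print('spot',B,s,wpanel(*B,pos,rot,.022))
Wm,s,m=blob(p,lambda h,s,v:(s<50)&(v>180),(310,155,340,215));print('ptr',Wm,s)
v,u=np.where(m)
for vv in (v.min()+2,v.max()-3): uc=u[v==vv].mean();print(' ',uc,vv,wpanel(uc,vv,pos,rot,.022),wpanel(uc,vv,pos,rot,.006))
# heat spot (red), expected heat axis at x=-0.104
Rd,s,_=blob(p,lambda h,s,v:((h<6)|(h>174))&(s>130)&(v>90),(300,50,365,110));print('red',Rd,wpanel(*Rd,pos,rot,.022))
for q in [(287,174),(281,37)]: print(q,wpanel(*q,pos,rot))
# disc outlines
for nm,bx in [('stir',(280,150,370,240)),('heat',(275,10,375,112))]:
    g=p.max(2)<28;_,s,m=blob(p,lambda h,s,v:(v<28),bx)
    pts=np.argwhere(m)[:,::-1].astype(np.float32);c,r=cv2.minEnclosingCircle(cv2.convexHull(pts));
    el=cv2.fitEllipse(cv2.convexHull(pts));print(nm,s,c,r,el,wpanel(*el[0],pos,rot,.006))
C,M=wcam(pos,rot)
for u,v in [(280,200),(345,160),(290,120)]:
    X=C+M@np.array([u,v,1.])*d[v,u];print('panel height err',(X-AX)@NRM)
E
```

```text
tape [309.25098039 150.83921569] [300 140  19  22 255] (np.float64(-0.04031394508265207), np.float64(-0.00943111483347349), np.float64(0.04140241653731399), np.float64(-103.16707759939904))
spot [325.03267974 223.54248366] [320 217  11  14 153] (np.float64(0.016076257425576508), np.float64(0.003781500566192229), np.float64(0.016515017388592602), np.float64(76.76335779372764))
ptr [325. 188.] [324 173   3  31  93]
  325.0 175 (np.float64(-0.02520566616359449), np.float64(0.0035300090736036203), np.float64(0.025451651632267328), np.float64(-82.02767905388508)) (np.float64(-0.02111429372275826), np.float64(0.003749524842681329), np.float64(0.02144463419964988), np.float64(-79.93025929610093))
  325.0 200 (np.float64(-0.004517931601224844), np.float64(0.00364249915164809), np.float64(0.0058034046923425165), np.float64(-51.12314313946215)) (np.float64(0.001022238113714024), np.float64(0.003869892792415615), np.float64(0.004002629259114555), np.float64(14.796793824171536))
red [347.74311927  76.19724771] (np.float64(-0.09683872343849553), np.float64(0.019167146468687956), np.float64(0.0987
[... 368 characters left out ...]
9.0, 196.9705810546875) 34.029502868652344 ((315.1969299316406, 195.8011474609375), (26.620010375976562, 71.01133728027344), 176.46250915527344) (np.float64(-0.0027736858574668147), np.float64(-0.004549421972099582), np.float64(0.0053282805402994566), np.float64(-148.63022593115377))
heat [289  51  62  40 245] (319.5, 70.5) 36.200927734375 ((319.8979187011719, 73.08992004394531), (9.218581199645996, 76.60377502441406), 122.96090698242188) (np.float64(-0.09989936914765056), np.float64(-0.0005139005532018295), np.float64(0.09990069093793665), np.float64(-90.29473732735865))
panel height err -0.00017721046438337105
panel height err -8.458443962624672e-06
panel height err -0.00040115278065458584
```

Run:
```python
import cv2
b=cv2.imread('pics/w1.png');cv2.imwrite('pics/w1z.png',cv2.resize(b[120:250,255:415],None,fx=4.5,fy=4.5,interpolation=cv2.INTER_CUBIC))
```

```text
(no output)
```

View pics/w1z.png

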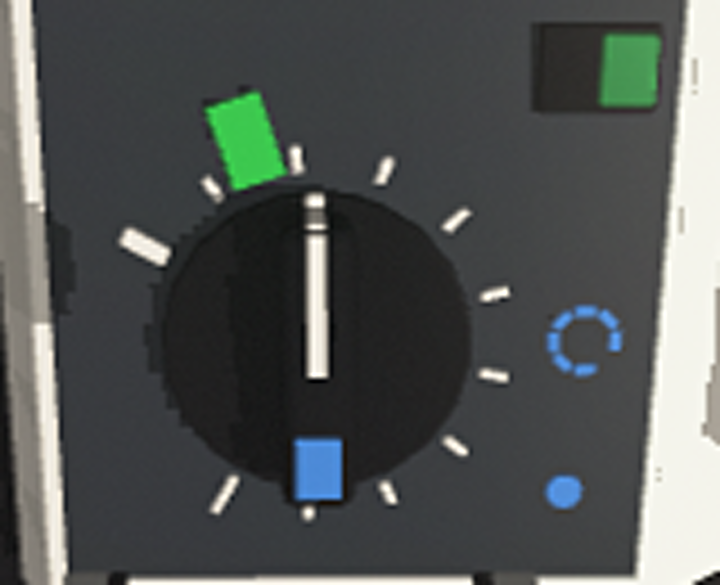

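Run:
```python
from h import *
c=get_calibration('top')
def tp(u,v,h):
    K,R,t=c['intrinsics'],c['R'],c['t'];C=-R.T@t;X=rayc(C,R.T@np.linalg.inv(K)@np.array([u,v,1.]),AX+h*NRM,NRM)-AX;return X@RIGHT,X@UP
print('tape',tp(267.1,204,0),'spot',tp(287.2,205,.022))
```

```text
tape (np.float64(-0.04007478880807041), np.float64(-0.012429585540284789)) spot (np.float64(0.01761474097911177), np.float64(0.0029429966586429547))
```

Both cameras put the dial axis about 1.5 mm left and 3 mm up-slope of nominal. The zero tick then sits at -150° and the tape at -108.6° (radius 40.7 mm), so the sizes agree. I'll grip the dial now.

```bash
cat >> h.py <<'E'
AX0=AX.copy();AX2=AX0-.0014*RIGHT+.0030*UP
E
python3 - <<'E'
from h import *
ctrl.line_to(AX2+.06*NRM,max_speed=.15)
ctrl.line_to(AX2+.009*NRM,max_speed=.08)
print(get_obs()['clock'],get_obs()['force'].round(2))
ctrl.set_gripper(.0,f_grip=20)
o=get_obs();F=o['force'];print(o['clock'],o['opening'],'R,U,N',F@RIGHT,F@UP,F@NRM,'T',o['wrist_torque'].round(3),o['eef_pos']-(AX2+.009*NRM))
p,d=camera('wrist');cv2.imwrite('pics/w2.png',p[:,:,::-1])
E
```

```text
4.5167 [0.11 0.52 0.91]
4.8583 0.013476215088649822 R,U,N -0.22364339858185087 0.19619912405023626 7.7125801476573 T [ 0.088  0.572 -0.06 ] [1.39092299e-04 3.61283175e-05 6.76796750e-04]
```

View pics/w2.png

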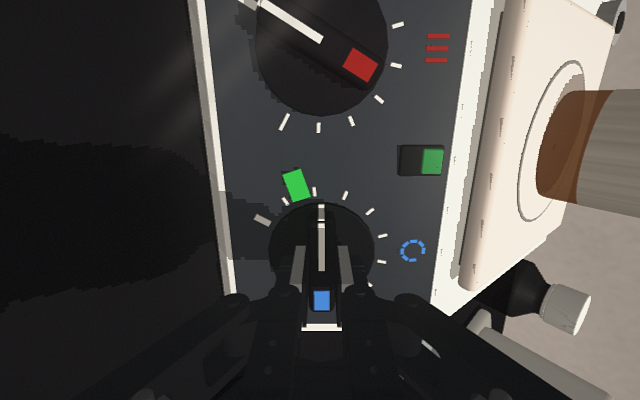

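Gripped on the bar at (321,240) with almost no side force, opening 13.5 mm. I'll turn it down to the stop.

Run:
```python
from h import *
ctrl.line_to(AX2+.0105*NRM,max_speed=.05)
q=np.array(get_obs()['joint_pos'])
for dq in (-.9,-1.0,-1.05,-1.09):
    q2=q.copy();q2[5]+=dq;ctrl.goto_joints(q2);o=get_obs();F=o['force'];print(o['clock'],dq,o['joint_pos'][5]-q[5],'F',F@RIGHT,F@UP,F@NRM,'Tn',o['wrist_torque']@NRM,o['joint_efforts'][5],o['opening'])
```

```text
6.025 -0.9 -0.898966815791972 F -0.38919073407074595 1.4294312618867668 -4.450524918282637 Tn 0.012537713458700275 0.035399103071540594 0.012963594520613679
6.275 -1.0 -0.9971319321404937 F -1.6414904271853619 1.694606563218139 -4.866424558886426 Tn 0.07687797951125745 -0.05017603514716029 0.013640389075157347
6.525 -1.05 -1.0473168692478523 F -1.2693561079562536 2.0745890702051852 -5.126628843295223 Tn -0.026098551558628266 -0.04656038945540786 0.013231829997024528
6.775 -1.09 -1.0867955093936539 F -2.9666173577768458 1.984612118614214 -3.660940542661882 Tn -0.7070230891579152 -0.6942471116781235 0.013242084738770917
```

The torque jump shows the stop has been reached. I'll release, retreat and look.

Run:
```python
from h import *
q=np.array(get_obs()['joint_pos']);q[5]+=.03;ctrl.goto_joints(q)
print(get_obs()['wrist_torque']@NRM)
ctrl.set_gripper(.04)
ctrl.line_to(AX2+.07*NRM,max_speed=.15)
o=get_obs();print(o['clock'])
p,d=camera('wrist');cv2.imwrite('pics/w3.png',p[:,:,::-1]);np.savez('w3.npz',p=p,d=d,pos=o['eef_pos'],rot=o['ee_rot'])
pos,rot=o['eef_pos'],o['ee_rot']
G,s,_=blob(p,lambda h,s,v:(h>50)&(h<75)&(s>130)&(v>90)&True);print('tape',G,s,wpanel(*G,pos,rot))
```

```text
-0.22851080410641303
7.95
tape [359.21359223 172.5631068 ] [347 161  25  24 309] (np.float64(-0.040723044430797876), np.float64(-0.009059302893976965), np.float64(0.04171854883187522), np.float64(-102.54186257445454))
```

View pics/w3.png

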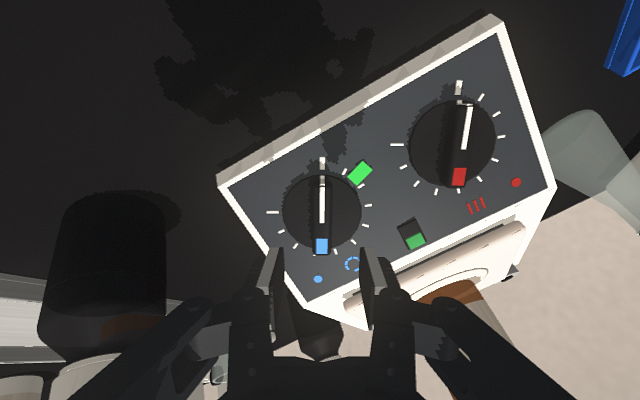

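Pointer is on the zero tick at (322,165) and the heat dial is unmoved. Now for the finished bottle.

Run:
```python
from h import *
import h
p,D=camera('top')
np.savez('top1.npz',p=p,d=D);cv2.imwrite('pics/top1.png',p[:,:,::-1])
c=get_calibration('top');uu,vv=np.meshgrid(np.arange(640),np.arange(400))
P=(np.stack([uu,vv,np.ones_like(uu)],-1)@np.linalg.inv(c['intrinsics']).T*D[...,None]-c['t'])@c['R']
f=np.load('top0.npz');
D=f['d'];p=f['p'];P=(np.stack([uu,vv,np.ones_like(uu)],-1)@np.linalg.inv(c['intrinsics']).T*D[...,None]-c['t'])@c['R'];Z=P[...,2]
hsv=cv2.cvtColor(p,cv2.COLOR_RGB2HSV).astype(int);H,S,V=[hsv[...,i] for i in range(3)]
for nm,m in [('done',(abs(Z-.26)<.006)&(uu>235)&(uu<300)&(vv>100)&(vv<170)),('next',(abs(Z-.149)<.006)&(uu>120)&(uu<190)&(vv>205)&(vv<250)),('spare',(abs(Z-.149)<.006)&(uu>120)&(uu<190)&(vv>160)&(vv<200)),('old',(abs(Z-.149)<.006)&(uu>380)&(uu<420)&(vv>145)&(vv<190))]:
    print(nm,m.sum(),P[m].mean(0).round(4),np.ptp(P[m],0).round(3))
E_=[np.pi,0,0]
for q in [(.45,.02,.36),(.644,.035,.33),(.644,.035,.227),(.644,.035,.30),(.455,-.336,.30),(.455,-.336,.116),(.424,.34,.116),(.424,.34,.3)]:
    for yaw in (0,): print(q,solver.inverse_kinematics(np.array(q),[np.pi,0,yaw]))
```

```text
done 283 [0.6496 0.0378 0.259 ] [0.045 0.045 0.01 ]
next 244 [0.4226 0.3433 0.1476] [0.041 0.046 0.01 ]
spare 244 [0.5372 0.3429 0.1475] [0.045 0.046 0.011]
old 235 [ 0.5706 -0.318   0.149 ] [0.043 0.045 0.011]
(0.45, 0.02, 0.36) [ 0.04441522  0.12294599  0.19106753  1.63891786  0.         -3.09717744]
(0.644, 0.035, 0.33) [ 0.05429441  0.55708692  0.73069077  1.74440018  0.         -3.08729824]
(0.644, 0.035, 0.227) [ 0.05429441  0.54258901  0.44224339  1.4704507   0.         -3.08729824]
(0.644, 0.035, 0.3) [ 0.05429441  0.54508155  0.63312974  1.65884452  0.         -3.08729824]
(0.455, -0.336, 0.3) [-0.6360755   0.36079288  0.3471511   1.55715454  0.          2.50551715]
(0.455, -0.336, 0.116) [-0.6360755   0.4418514  -0.01569806  1.11324687  0.          2.50551715]
(0.424, 0.34, 0.116) [ 0.67589037  0.40141214 -0.07928127  1.09010291  0.         -2.46570229]
(0.424, 0.34, 0.3) [ 0.67589037  0.31330309  0.27987312  1.53736636  0.         -2.46570229]
```

Run:
```python
from h import *
E_=[np.pi,0,np.pi]
ctrl.reach(np.array([.46,.02,.37]),E_)
ctrl.set_gripper(.075)
ctrl.reach(np.array([.648,.037,.31]),E_);print(get_obs()['clock'])
ctrl.line_to(np.array([.648,.037,.229]),max_speed=.1)
o=get_obs();print(o['clock'],o['force'])
ctrl.set_gripper(0,f_grip=50)
o=get_obs();print(o['clock'],o['opening'],o['force'],o['eef_pos'])
```

```text
10.75
11.7083 [-0.35344808 -1.14697817  0.08633905]
12.0833 0.04467397074171656 [-0.26594396  2.54384284  4.18857378] [0.64852352 0.03739183 0.23008755]
```

Run:
```python
from h import *
E_=[np.pi,0,np.pi]
ctrl.line_to(np.array([.648,.037,.31]),max_speed=.12)
o=get_obs();print(o['clock'],o['opening'],o['force'],o['wrist_torque'])
ctrl.line_to(np.array([.455,-.336,.31]),max_speed=.22)
o=get_obs();print(o['clock'],o['opening'],o['force'])
ctrl.line_to(np.array([.455,-.336,.15]),max_speed=.12)
o=get_obs();print(o['clock'],o['opening'],o['force'],o['eef_pos'])
p,d=camera('scene');cv2.imwrite('pics/s1.png',p[:,:,::-1])
```

```text
12.9083 0.04433339635462871 [ 0.52817404 -0.09181156 -4.20965246] [0.03857184 0.03388081 0.01727221]
14.9667 0.04478841617562945 [-0.0416629  -1.16878206 -3.15245027]
16.45 0.04453353195255129 [-0.27301265  0.57907771 -4.31891288] [ 0.45552985 -0.33640659  0.15088969]
```

View pics/s1.png

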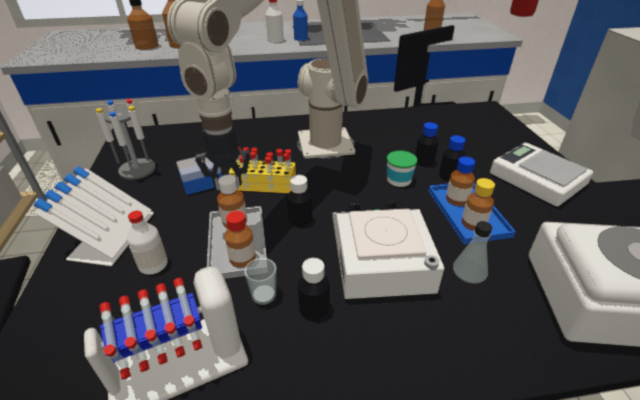

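The bottle hangs upright over the free end of the steel tray at (230,200), and the plate is empty. I'll lower it until it touches.

Run:
```python
from h import *
ctrl.line_to(np.array([.455,-.336,.121]),max_speed=.07)
z=.121
while z>.112:
    o=get_obs();print(o['clock'],round(z,4),o['force'].round(2),o['eef_pos'][2].round(4))
    if o['force'][2]>-1.5: break
    z-=.001;ctrl.line_to(np.array([.455,-.336,z]),max_speed=.02)
ctrl.set_gripper(.07);o=get_obs();print(o['clock'],o['opening'],o['force'])
ctrl.line_to(np.array([.455,-.336,.26]),max_speed=.16);print(get_obs()['clock'])
p,d=camera('scene');cv2.imwrite('pics/s2.png',p[:,:,::-1]);np.savez('s2.npz',p=p,d=d)
p,d=camera('top');cv2.imwrite('pics/t2.png',p[:,:,::-1]);np.savez('t2.npz',p=p,d=d)
```

```text
17.0667 0.121 [ 0.31  0.52 -5.01] 0.1206
17.3167 0.12 [-0.32  0.12 -3.57] 0.1201
17.5667 0.119 [-0.32  0.59 -3.7 ] 0.1191
17.8167 0.118 [-1.79  1.86  3.93] 0.1191
18.1833 0.07001680854835259 [ 0.43556513 -0.03950902  0.03229468]
19.225
```

View pics/s2.png

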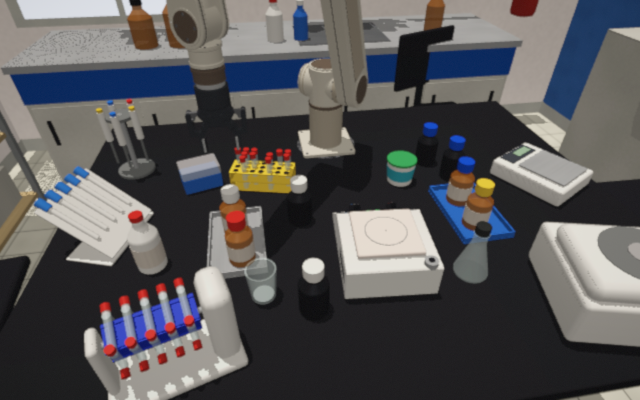

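View pics/t2.png

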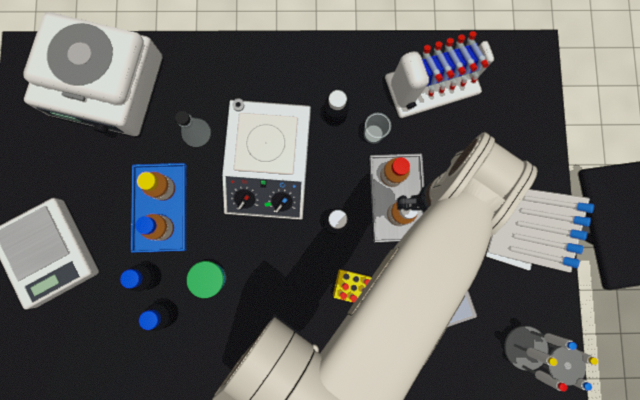

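The white-capped bottle stands upright in the tray at (230,200) in the scene view. The plate circle is clear at (265,143) in the top view. Now the blue-capped bottle.

Run:
```python
from h import *
E_=[np.pi,0,np.pi]
f=np.load('t2.npz');p=f['p']
g=cv2.cvtColor(p,cv2.COLOR_RGB2GRAY)[112:178,238:298]
m=cv2.adaptiveThreshold(cv2.GaussianBlur(g,(3,3),0),255,cv2.ADAPTIVE_THRESH_MEAN_C,cv2.THRESH_BINARY_INV,11,4)
n,l,s,c=cv2.connectedComponentsWithStats(m)
for i in range(1,n):
    if 30<s[i,2]<50 and 30<s[i,3]<50: 
        v,u=np.where(l==i);el=cv2.fitEllipse(cv2.convexHull(np.stack([u,v],1).astype(np.float32)));print(el,ray('top',el[0][0]+238,el[0][1]+112,.116))
ctrl.line_to(np.array([.455,-.336,.30]),max_speed=.2)
ctrl.reach(np.array([.4235,.3415,.28]),E_);print(get_obs()['clock'])
ctrl.set_gripper(.075)
ctrl.line_to(np.array([.4235,.3415,.118]),max_speed=.12)
o=get_obs();print(o['clock'],o['force'])
ctrl.set_gripper(0,f_grip=50)
o=get_obs();print(o['clock'],o['opening'],o['force'],o['eef_pos'])
```

```text
((27.334537506103516, 30.57424545288086), (39.376914978027344, 40.31110382080078), 72.33997344970703) [0.64384704 0.03807212 0.116     ]
22.0833
23.8083 [-0.7923037  -0.33304553  0.25215136]
24.1833 0.04476192707143761 [-0.48094698  1.63920772  3.7684369 ] [0.42399267 0.34230123 0.11894847]
```

Run:
```python
from h import *
X,Y=.6435,.0378
ctrl.line_to(np.array([.4235,.3415,.31]),max_speed=.15)
o=get_obs();print(o['clock'],o['opening'],o['force'])
ctrl.line_to(np.array([X,Y,.31]),max_speed=.2)
ctrl.line_to(np.array([X,Y,.234]),max_speed=.1)
z=.234
while z>.224:
    o=get_obs();print(o['clock'],round(z,4),o['force'].round(2),o['eef_pos'].round(4))
    if o['force'][2]>-1.5: break
    z-=.001;ctrl.line_to(np.array([X,Y,z]),max_speed=.02)
p,d=camera('scene');cv2.imwrite('pics/s3.png',p[:,:,::-1])
```

```text
25.6167 0.04493496442852918 [ 0.12226469  0.0944656  -4.86308086]
28.55 0.234 [-0.12 -0.09 -4.02] [0.6439 0.0379 0.2349]
28.8 0.233 [ 0.14 -0.94 -3.88] [0.6438 0.0378 0.2336]
29.05 0.232 [-1.15  1.01 -3.11] [0.6435 0.0378 0.2319]
29.3 0.231 [ 0.82 -0.26 -3.43] [0.6434 0.0378 0.2308]
29.55 0.23 [-0.1   0.22 -3.91] [0.6435 0.0378 0.2301]
29.8 0.229 [-0.81  0.68  0.63] [0.6438 0.0379 0.2299]
```

View pics/s3.png

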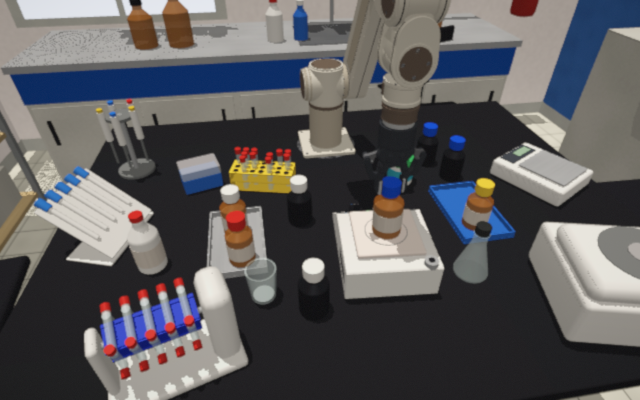

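The blue-capped bottle is on the plate inside the circle (388,225) and carrying no load on the wrist. I'll release it and go back to the dial.

Run:
```python
from h import *
ctrl.line_to(np.array([.6435,.0378,.2285]),max_speed=.02)
ctrl.set_gripper(.072)
ctrl.line_to(np.array([.6435,.0378,.32]),max_speed=.12)
ctrl.reach(np.array([.46,.02,.36]),[np.pi,0,np.pi])
ctrl.set_gripper(.04)
e=dialR(np.radians(-150))
ctrl.reach(AX2+.09*NRM,e)
o=get_obs();print(o['clock'],o['eef_pos']-(AX2+.09*NRM))
p,d=camera('wrist');cv2.imwrite('pics/w4.png',p[:,:,::-1]);np.savez('w4.npz',p=p,d=d,pos=o['eef_pos'],rot=o['ee_rot'])
p,d=camera('scene');cv2.imwrite('pics/s4.png',p[:,:,::-1])
```

```text
33.95 [0.0015404  0.00014126 0.00136439]
```

View pics/w4.png

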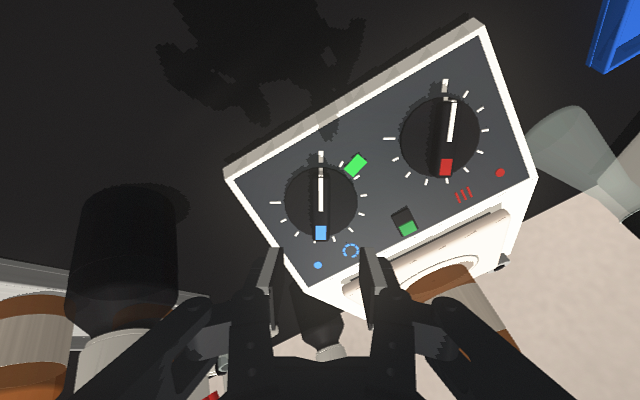

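View pics/s4.png

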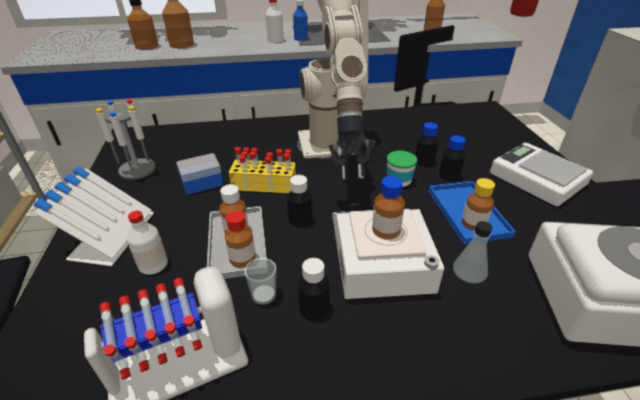

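The bottle stands released inside the circle, and the dial pointer is still at zero (321,155). I'll grip it and turn up about 42°, the measured angle to the tape.

Run:
```python
from h import *
f=np.load('w4.npz');p,pos,rot=f['p'],f['pos'],f['rot']
G,s,_=blob(p,lambda h,s,v:(h>50)&(h<75)&(s>130)&(v>90),(330,130,380,190));print('tape',G,wpanel(*G,pos,rot))
B,s,_=blob(p,lambda h,s,v:(h>98)&(h<120)&(s>130)&(v>90),(305,215,335,245));print('spot',B,wpanel(*B,pos,rot,.022))
ctrl.line_to(AX2+.05*NRM,max_speed=.12)
ctrl.line_to(AX2+.0105*NRM,max_speed=.06)
ctrl.set_gripper(0,f_grip=20)
o=get_obs();F=o['force'];print(o['clock'],o['opening'],F@RIGHT,F@UP,F@NRM,o['wrist_torque']@NRM)
q=np.array(o['joint_pos']);q[5]+=.73;ctrl.goto_joints(q)
o=get_obs();F=o['force'];print(o['clock'],o['opening'],F@RIGHT,F@UP,F@NRM,o['joint_pos'][5]-q[5])
ctrl.set_gripper(.04)
ctrl.line_to(AX2+.08*NRM,max_speed=.12)
o=get_obs();print(o['clock'])
p,d=camera('wrist');cv2.imwrite('pics/w5.png',p[:,:,::-1]);np.savez('w5.npz',p=p,d=d,pos=o['eef_pos'],rot=o['ee_rot'])
cv2.imwrite('pics/w5z.png',cv2.resize(p[120:270,245:425,::-1],None,fx=4,fy=4,interpolation=cv2.INTER_CUBIC))
```

```text
tape [354.95149254 164.92537313] (np.float64(-0.04075759381582814), np.float64(-0.009011889615886072), np.float64(0.04174201250664548), np.float64(-102.46803721793967))
spot [319.90540541 232.50675676] (np.float64(0.007556472761975225), np.float64(0.019209605745563182), np.float64(0.020642413461183444), np.float64(21.473162227185846))
35.6833 0.013293216415885947 -2.4729824058999346 0.03824264729537454 7.070379015444165 -0.000489675754276962
36.4167 0.013045455001517662 -0.7144210298253432 0.30725445886750824 0.9623427677727814 -0.0014706051671744547
37.5167
```

View pics/w5z.png

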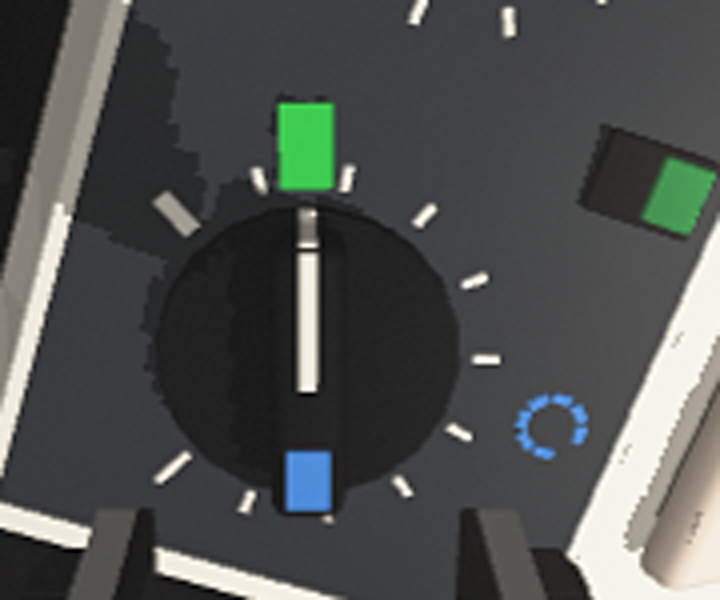

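The pointer line (307,210–390 in the zoom) runs straight into the middle of the tape (306,147). I'll back off and do the last check.

Run:
```python
from h import *
ctrl.line_to(AX2+.15*NRM,max_speed=.15);ctrl.reach(np.array([.36,.02,.36]),[np.pi,0,np.pi/2])
p,D=camera('scene');cv2.imwrite('pics/s6.png',p[:,:,::-1])
c=get_calibration('scene');uu,vv=np.meshgrid(np.arange(640),np.arange(400))
P=(np.stack([uu,vv,np.ones_like(uu)],-1)@np.linalg.inv(c['intrinsics']).T*D[...,None]-c['t'])@c['R'];Z=P[...,2]
for nm,x,y,z in [('next',.6435,.0378,.26),('done',.455,-.336,.149)]:
    m=(abs(Z-z)<.004)&(np.hypot(P[...,0]-x,P[...,1]-y)<.05);print(nm,m.sum(),((P[m].min(0)+P[m].max(0))/2).round(4),np.ptp(P[m],0).round(3))
print(get_obs()['clock'],get_obs()['force'])
```

```text
next 206 [0.6482 0.0404 0.2589] [0.043 0.045 0.006]
done 147 [ 0.4601 -0.3333  0.1478] [0.047 0.044 0.006]
39.4083 [-0.61008263  0.13684392  0.33695935]
```

View pics/s6.png

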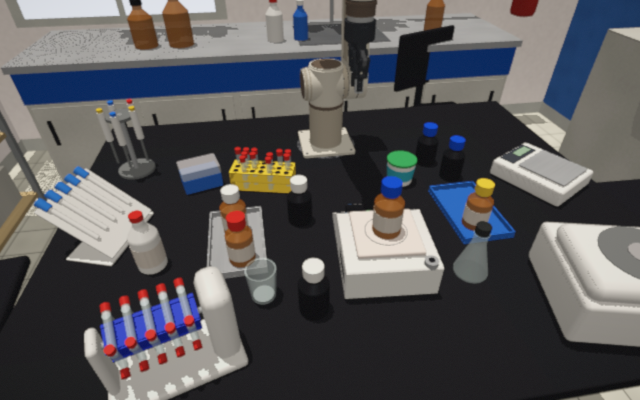

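Both bottles stand where they were put: the blue-capped one about 5 mm from the plate's middle and the white-capped one flat in the tray. Everything else is where it was.

Run:
```python
from rig import *
job_done()
```

```text
the job is handed in; nothing more can be done
```

The changeover is done and handed in at about 39 s of the 72 s allowed; the hand-in gives no verdict.

- **Stirring dial to zero:** I turned it down until the wrist torque jumped at the stop. The wrist camera then showed its pointer on the zero tick.
- **White-capped bottle:** I lowered it into the free end of the steel tray until it touched, then released it. The cap-top height of 148 mm fits a bottle standing flat on the tray floor.
- **Blue-capped bottle:** I set it down and released it inside the printed circle on the plate. The last depth measurement put it about 5 mm from the middle, against the 20 mm allowed.
- **Dial to the tape:** I turned it up 0.73 rad from zero only after releasing the blue-capped bottle. The close-up showed the pointer line running into the middle of the green tape.

The heating dial's pointer was still at zero just before that final turn; I did not check it again afterwards. The other bottles and glassware looked unmoved in the last scene picture, judged by eye.

The measurements did not agree exactly. The top and wrist cameras differed by up to 3 mm on the panel, so I gripped the dial at a point between the two readings, and there was almost no side force. The scene and top cameras differed by up to about 6 mm on where the bottles stand.

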